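Brace and uncap a tight glaze jar

ROBOT

A 7-joint arm with a two-finger parallel gripper is mounted at the origin on a cart in front of the work surface, level with it; the furniture and walls round the work are solid. World frame = base frame: x ahead of the robot, y to its left, z up, the work surface at z = 0. Lengths are in mm, angles in rad, forces in N, time in s.
With the tool pointing down it reaches from about 400 to 850 mm from the base axis. Payload 4.5 kg.
Tool frame: the origin (TCP) lies at the very end of the fingers, on their centre line; the grasp point (between the pads) lies 19 mm behind it; z points along the fingers, y is the line along which they close (so a half turn about z gives the same grasp; the last joint's range is limited). The gripper opens to 88 mm and grips with 3 to 60 N. Pads are 18 mm wide; open, the fingers measure 123 mm over their backs; the gripper's body (75 mm by 187 mm) begins 45 mm behind the grasp point.
Start: joints at [1.213, 0.689, -0.195, 1.565, 0.157, 0.902, -0.215], TCP at [238.688, -577.652, 238.743] pointing down, gripper open.
Joint ranges: [-3.01, 3.01], [-0.46, 2.08], [-1.47, 1.51], [0.13, 2.56], [-1, 4.14], [0.04, 2.09], [-2.66, 2.66]. Speed limits (rad/s): [2.57, 2.57, 3.14, 3.14, 3.14, 3.14, 3.14].

INTERFACE

Orientations are given as a unit quaternion [w, x, y, z].
In Python, from plant import robot, imaging gives the robot as it stands.
- The arm moves only by the shell command python3 -m creep 'ROWS' [FORCE]. ROWS is JSON, a list of rows, each a list of 5 numbers: the finger opening in cm, from 0 to 8.81, then the shift along the tool's x, y, z in cm, then the turn about the tool's z in rad. In form: [[gripper, x, y, z, twist], ...]. A call has 1 to 12 rows; each row is the pose to reach, as a shift and turn from the pose commanded when the call began, along the tool's axes at that moment; what a row does not reach only later rows make up. A row lasts 1/8 s, in which the tool goes at most 62.5 mm and 10.7 degrees, less where a joint would pass 70% of its speed; a pose out of reach is approached as far as the arm can. A call with a gripper value outside its range is refused whole. The fingers move at their own pace and stop on an object; FORCE is the grip in N (left out, the last holds). Time passes only in rows, so rows that repeat a pose let the fingers close. It gives the time, the measured TCP pose, the force, the opening and the grip force at its end, in the units of the state.
- robot.get_obs(): the state, without advancing time (a new reading comes with each control period).
- imaging.read_camera(name): name is "scene" or "top" or "wrist"; returns a dict with "image" (480x640x3 uint8, red, green, blue), "fovy" (degrees; the focal length in pixels is half the picture's height over the tangent of half this angle, whatever the lens; pixels are square), "cx", "cy" (the principal point, pixels), "dist_coeffs" ([k1, k2, p1, p2, k3] as OpenCV has them; the pictures are not rectified), "R" (3x3) and "t" (3): a world point X has camera coordinates R X + t; the wrist camera has in their place "tool_from_camera" (4x4, takes a point from camera to tool coordinates, whose origin is the TCP and whose axes are the flange's). Camera axes: x right, y down, z forward; pixel columns grow to the right and rows downward; lengths in mm; the calibration is good to about 2 mm. A picture is of the moment at which its call begins: read the wrist's pose just before it. There is no depth.
- robot.job_done(): hands the job in; it is judged then, once.
The state is a dict: "t": time; "q": joint angles; "joint_vel": joint speeds; "joint_torque": joint torques, N m; "position": TCP position; "ee_rot": TCP orientation; "wrist_force": force on the tool from outside, world axes, zero at the start; "wrist_torque": the same for the moment, N m; "gripper_width": finger opening in mm; "grip_force": force on a finger pad.
Only numpy, scipy, OpenCV 4.12 (cv2) and the standard library are available. Lean on these libraries where they do the work, as an engineer would, in place of code of your own. Each camera call takes 0.05 s, during which the arm holds its last target. There are 200 camera calls.

TASK

The cap of the square white glaze jar is screwed on tight, and the jar would only spin on the bench: stand the closed jar fully down in the square well of the wooden holder, so that the holder braces it, and there unscrew the blue cap (anticlockwise seen from above). Once the thread lets go, raise the cap level and keep holding it two to three centimetres clear above the open mouth, so that what clings to it drips back into the jar; finish holding it there, the jar still fully down in the holder. Do not tip the jar over on the way, and leave the things around as they stand.

Things in the scene. Friction and masses are not known exactly. Their poses are not given: they have to be found in the camera images.
- jar: Loose square white plastic jar, closed by the blue cap, 0.5 kg (x 0.8 to 1.2). 62 x 62 mm (6 mm corner radius) up to z = 52 mm, sloping shoulder to 60, round 42 mm neck to its rim at 84 mm; 90 mm tall with the cap on. Origin: centre of its underside, z up, x and y square to its sides. Can be carried upright by the closed cap, both turning as one; loose on the bench it spins before the cap gives.
- cap: Blue ribbed screw cap, 60 mm wide, 26 mm tall, 0.08 kg; origin: centre of its lower edge, 64 mm above the jar's underside when screwed on; z up. The fingers may take its skirt from above at any yaw, tips up to 3 mm below its lower edge; a grip of 60 N holds it. Two lugs inside it run under two thread ramps on the jar's neck, so it cannot be pulled off before it is unscrewed.
- cap_top (a point): Centre of the cap's flat top, on its axis. The tight cap needs about 0.45 N m to turn, all the way; the jar first gives some 0.08 rad in the well before it is braced, so turn that much more. It unscrews anticlockwise from above (growing yaw) and may rise 1.4 mm per rad.
- cap_mark (a point): White mark on the edge of the cap's top, on its -x side; at the start it lines up with the jar's black mark (cap and jar then have the same yaw).
- jar_mark (a point): Black mark on the -x side of the jar's shoulder, below the white mark of the tight cap. The -x side of the jar also bears a paper panel with a green swatch.
- jar_seal (a joint): How far the cap has been turned on the jar, rad: 0 at the start (tight), growing as it is unscrewed; the black rubber seal on the rim turns with the cap and keeps its angle when the cap is off. The thread lets go at about 2.1; a stop follows at about 2.7, so aim for 2.35 (usually two grasps).
- jar_mouth (a point): Centre of the jar's rim, 84 mm above its underside (the black rubber seal ring on it adds 2 mm).
- holder: Beech jar holder fixed on the bench: block 106 x 106 mm, 50 mm high, on a steel foot plate 150 x 112 x 4 mm; origin: centre of its underside, z up, x and y square to the well's sides. In its top is a square well, 66 x 66 mm, 36 mm deep, with a 4 mm chamfer round its mouth; the jar fits in it in any of the four quarter turns with 2 mm to spare on each side.
- well_floor (a point): Centre of the well's floor, 14 mm above the bench; where the jar's underside comes to rest.
- well_mouth (a point): Centre of the well's mouth, level with the top of the block, 50 mm above the bench.
- red_bottle: Bystander: dark red glazed small jug, 91 x 97 x 117 mm, loose, behind the work; origin at its underside.
- brown_pot: Bystander: small brown pot, 62 x 61 x 48 mm, loose, behind the work; origin at its underside.
- yellow_weight: Bystander: yellow weight of the scale, 36 x 36 x 34 mm, loose, behind the work; origin at its underside.
Not all that is in view belongs to the job. What is meant by the cap is not orange, and is the smaller of those in its own colour.

How it is judged:
By the outcome, as a careful person would: the job done as asked, in the order asked, and still so for the second after the job is handed in, while the arm keeps its last pose, push and grip.
It also fails if it takes over 58 s, if anything falls off the work surface, if the arm or the gripper's body presses on something with over 40 N, if the wrist force passes 120 N, or if a joint passes its speed limit or range.

## Working session

There is one attempt and no reset: what is moved stays moved. The work goes in short steps, Python scripts to look and compute and a shell command to move; the robot and the scene stay as the last step left them, time stands still between calls to the robot, and variables do not carry over. Pictures are saved under pics/ and viewed, at most 10 in all, crops included, and the job is handed in when it is done.

```bash
mkdir -p pics; ls; python3 - <<'E'
from plant import robot, imaging
import cv2,numpy as np
for n in ["scene","top"]:
    c=imaging.read_camera(n); cv2.imwrite(f"pics/{n}0.png",c["image"][:,:,::-1])
    print(n,{k:(np.round(v,3).tolist() if k!="image" else 0) for k,v in c.items()})
o=robot.get_obs();print({k:np.round(v,3).tolist() for k,v in o.items()})
E
```

```text
pics
scene {'image': 0, 'fovy': 45.023, 'cx': 321.274, 'cy': 241.65, 'dist_coeffs': [-0.104, 0.0, 0.0, 0.0, 0.0], 'R': [[-0.897, -0.442, 0.012], [-0.33, 0.651, -0.684], [0.295, -0.617, -0.73]], 't': [525.139, 240.008, 947.783]}
top {'image': 0, 'fovy': 45.635, 'cx': 329.89, 'cy': 233.269, 'dist_coeffs': [-0.112, 0.0, 0.0, 0.0, 0.0], 'R': [[-0.022, -0.999, 0.024], [-0.99, 0.018, -0.143], [0.142, -0.027, -0.989]], 't': [52.173, 614.937, 888.252]}
{'t': 0.1, 'q': [1.213, 0.69, -0.195, 1.566, 0.157, 0.902, -0.215], 'joint_vel': [-0.0, -0.002, -0.001, -0.001, 0.001, 0.0, -0.001], 'joint_torque': [-0.003, -52.849, -1.272, -15.384, -0.053, 0.002, 0.0], 'position': [238.408, -577.139, 238.0], 'ee_rot': [-0.001, 0.981, 0.195, -0.0], 'wrist_force': [-0.382, -0.068, 0.04], 'wrist_torque': [0.021, -0.005, 0.066], 'grip_force': 0.0, 'gripper_width': 88.147}
```

View pics/scene0.png

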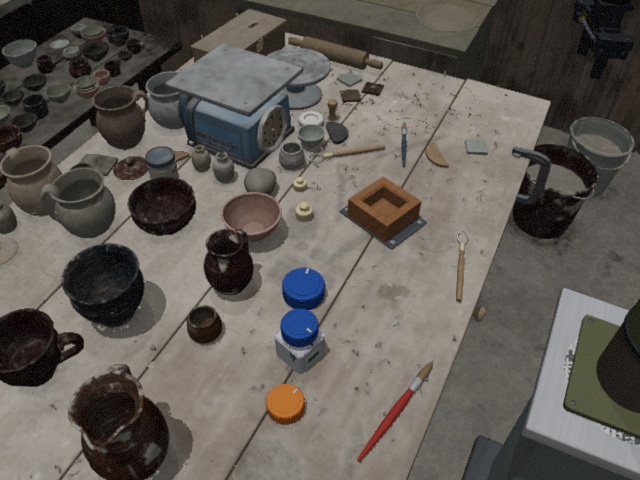

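View pics/top0.png

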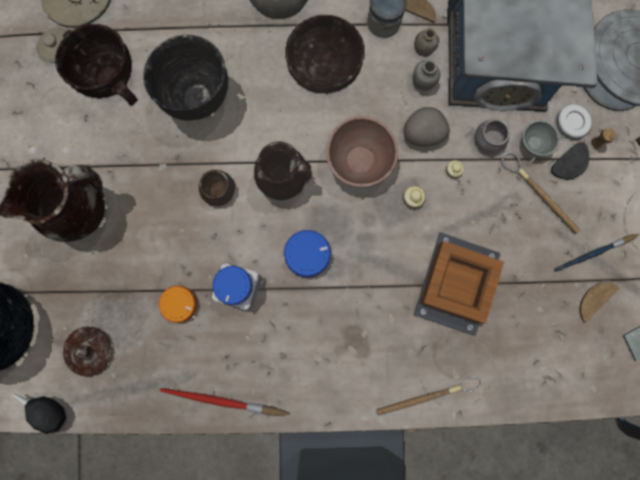

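The scene view shows the blue cap on the white jar at (300,327) and the holder at (385,210). In the top view the candidates are: blue cap on the white jar at (232,285), a larger blue lid on the bench at (308,253), and an orange lid at (178,303). I choose (232,285). The holder in the top view is at (463,282).

```bash
cat > h.py <<'E'
import cv2,numpy as np
from plant import robot, imaging
from scipy.spatial.transform import Rotation as Ro
def cam(n):
    o=robot.get_obs(); c=imaging.read_camera(n)
    f=240/np.tan(np.radians(c["fovy"]/2)); c["K"]=np.array([[f,0,c["cx"]],[0,f,c["cy"]],[0,0,1]]); c["d"]=np.array(c["dist_coeffs"],float)
    if n=="wrist":
        T=np.eye(4); q=o["ee_rot"]; T[:3,:3]=Ro.from_quat([q[1],q[2],q[3],q[0]]).as_matrix(); T[:3,3]=o["position"]
        W=np.linalg.inv(T@np.array(c["tool_from_camera"])); c["R"],c["t"]=W[:3,:3],W[:3,3]
    c["R"]=np.array(c["R"]);c["t"]=np.array(c["t"])
    return c
def proj(c,P): return cv2.projectPoints(np.array(P,float).reshape(-1,3),cv2.Rodrigues(c["R"])[0],c["t"],c["K"],c["d"])[0].reshape(-1,2)
def plane(c,z,cx,cy,half=70,s=4):
    """rectified view of plane z; columns = +(-y) , rows = -x (x up, y left); s px/mm"""
    n=int(2*half*s); v,u=np.mgrid[0:n,0:n]
    X=cx+half-v/s; Y=cy+half-u/s
    p=proj(c,np.stack([X,Y,np.full_like(X,z)],-1)).reshape(n,n,2).astype(np.float32)
    return cv2.remap(c["image"],p,None,cv2.INTER_LINEAR)
def unproj(c,uv,z):
    x=cv2.undistortPoints(np.array(uv,float).reshape(-1,1,2),c["K"],c["d"]).reshape(-1,2)
    d=np.c_[x,np.ones(len(x))]@c["R"]; o=-c["R"].T@c["t"]
    return o+d*((z-o[2])/d[:,2])[:,None]
E
python3 - <<'E'
from h import *
out=[]
for n,pc,ph in [("top",(232,285),(463,282)),("scene",(300,327),(385,210))]:
    c=cam(n); a=unproj(c,[pc],90)[0]; b=unproj(c,[ph],50)[0]; print(n,a,b)
    if n=="top": a0,b0=a,b
    for z,p in ((90,a0),(50,b0)):
        im=plane(c,z,p[0],p[1],75,2.6)[:,:,::-1].copy(); hsv=cv2.cvtColor(im,cv2.COLOR_BGR2HSV)
        m=cv2.inRange(hsv,(100,120,50),(130,255,255)) if z==90 else cv2.inRange(hsv,(3,100,30),(22,255,255))
        m=cv2.morphologyEx(m,cv2.MORPH_OPEN,np.ones((5,5)))
        cs=sorted(cv2.findContours(m,0,1)[0],key=cv2.contourArea)[-2:]
        for k in cs:
            if cv2.contourArea(k)<800: continue
            r=cv2.minAreaRect(k); w=lambda q:(p[0]+75-q[1]/2.6,p[1]+75-q[0]/2.6)
            print(n,z,"area",cv2.contourArea(k)/2.6**2,"minrect ctr",w(r[0]),np.array(r[1])/2.6,r[2], "circ",w(cv2.minEnclosingCircle(k)[0]),cv2.minEnclosingCircle(k)[1]/2.6)
        out.append(im)
cv2.imwrite("pics/rect.png",cv2.resize(np.vstack([np.hstack(out[:2]),np.hstack(out[2:])]),(600,600)))
E
```

```text
top [531.87997675 192.8198363   90.        ] [ 531.1288324  -174.19416975   50.        ]
top 90 area 2662.6479289940826 minrect ctr (np.float64(532.1684382922225), np.float64(193.30059378943662)) [58.74424861 57.38443228] 45.0 circ (np.float64(531.8737441253054), np.float64(193.32199130671427)) 29.837094820462738
top 50 area 11772.263313609466 minrect ctr (np.float64(531.3271614438554), np.float64(-173.68521870461382)) [111.77591177 108.45023522] 20.190593719482422 circ (np.float64(531.8980631678637), np.float64(-173.23263128349004)) 75.42904193584735
scene [525.80858969 199.60295999  90.        ] [ 518.36072391 -150.92287554   50.        ]
scene 90 area 6622.263313609466 minrect ctr (np.float64(538.099212687505), np.float64(167.43060806227317)) [ 70.09344835 141.03003869] 63.06047439575195 circ (np.float64(551.6876690614532), np.float64(173.97368245004358)) 71.78131690392127
scene 50 area 15591.346153846152 minrect ctr (np.float64(523.9060963334286), np.float64(-158.43026781443956)) [140.63921415 131.4955726 ] 19.536653518676758 circ (np.float64(524.6636130476714), np.float64(-168.08339445769377)) 84.04862037071814
```

View pics/rect.png

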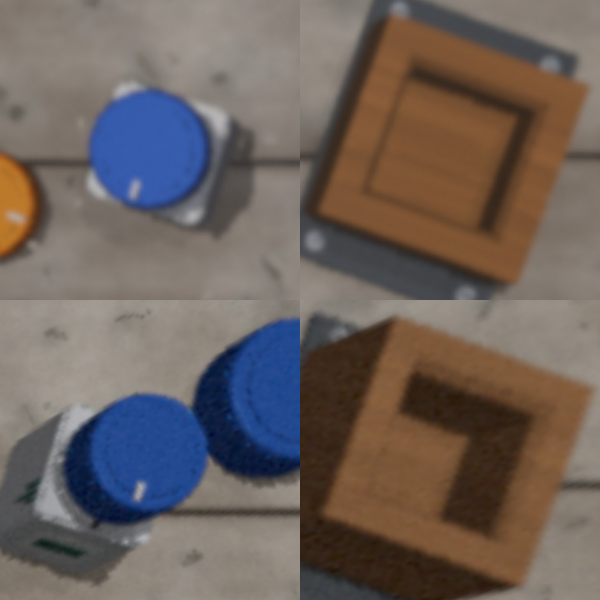

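The close crop settles it: in the left panels the chosen cap (149,148) sits on the white jar, with its white mark at (134,190) over the black mark. The holder's well (right panels) is turned by about -0.34 rad, the same as the jar. Next I move over the holder and look with the wrist camera.

```bash
python3 -m creep '[[8.8,42.5,-26.1,0,0],[8.8,42.5,-26.1,0,0],[8.8,42.5,-26.1,0,0],[8.8,42.5,-26.1,0,0],[8.8,42.5,-26.1,0,0],[8.8,42.5,-26.1,0,0],[8.8,42.5,-26.1,0,0],[8.8,42.5,-26.1,0,0],[8.8,42.5,-26.1,0,0],[8.8,42.5,-26.1,0,0],[8.8,42.5,-26.1,0,0],[8.8,42.5,-26.1,0,0]]' 20
python3 - <<'E'
from h import *
print(np.round(robot.get_obs()["q"],3))
c=cam("wrist"); print(c["fovy"],np.round(c["tool_from_camera"],3).tolist())
a=c["image"][:,:,::-1]; b=plane(c,50,531,-173,75,3.2)[:,:,::-1]
cv2.imwrite("pics/w1.png",np.hstack([cv2.resize(a,(320,240)),np.zeros((240,480,3),np.uint8)][:1]+[b[:0]] if 0 else [cv2.copyMakeBorder(cv2.resize(a,(320,240)),0,240,0,0,0),b]))
E
```

```text
t: 1.7
position: [531.0, -175.7, 238.7]
ee_rot: [0.0, 0.981, 0.193, -0.0]
wrist_force: [-0.1, 0.3, -0.5]
gripper_width: 88.1
grip_force: 0.0
[ 0.323  0.6   -0.143  1.768  0.115  0.781 -1.059]
70.28131478866891 [[-0.0, -0.946, -0.324, 84.419], [1.0, -0.001, 0.001, -0.373], [-0.001, -0.324, 0.946, -146.624], [0.0, 0.0, 0.0, 1.0]]
```

View pics/w1.png

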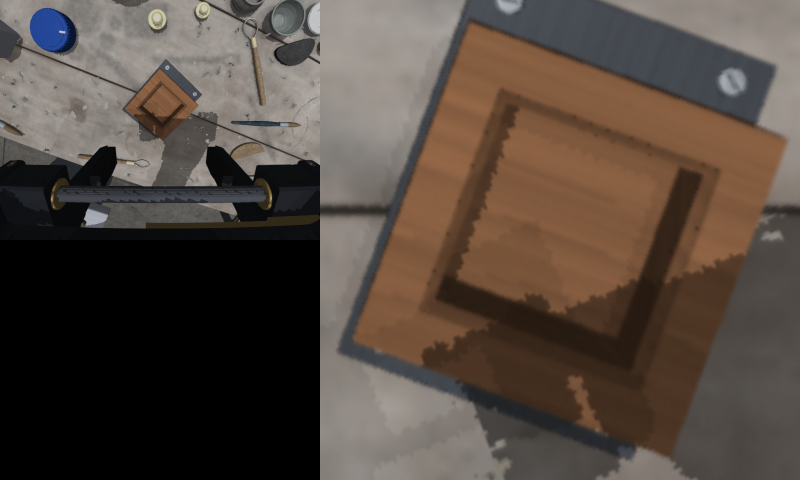

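The wrist view shows the holder clearly. Its outer top corners, at (473,20), (787,138), (672,457) and (355,342) in the rectified panel, give a side of 105 mm, centre (531.2, -176.7) and yaw -0.351. Now over to the jar.

```bash
python3 -m creep '[[8.8,14.2,-34.0,0,0],[8.8,14.2,-34.0,0,0],[8.8,14.2,-34.0,0,0],[8.8,14.2,-34.0,0,0],[8.8,14.2,-34.0,0,0],[8.8,14.2,-34.0,0,0],[8.8,14.2,-34.0,0,0],[8.8,14.2,-34.0,0,0],[8.8,14.2,-34.0,0,0],[8.8,14.2,-34.0,0,0]]' 20
python3 - <<'E'
from h import *
print(np.round(robot.get_obs()["q"],3))
c=cam("wrist"); p=(532,193);ims=[]
for z in (90,52):
    b=plane(c,z,*p,50,4)[:,:,::-1].copy(); ims.append(b)
    if z==90:
        m=cv2.inRange(cv2.cvtColor(b,cv2.COLOR_BGR2HSV),(100,110,90),(130,255,255)); m=cv2.morphologyEx(m,cv2.MORPH_OPEN,np.ones((5,5)))
        k=max(cv2.findContours(m,0,1)[0],key=cv2.contourArea);(u,v),r=cv2.minEnclosingCircle(k)
        print("cap",p[0]+50-v/4,p[1]+50-u/4,r/4,cv2.fitEllipse(k))
cv2.imwrite("pics/w2.png",np.hstack(ims))
E
```

```text
t: 3.0
position: [533.5, 192.6, 238.8]
ee_rot: [0.0, 0.981, 0.193, -0.0]
wrist_force: [0.5, -0.8, -0.4]
gripper_width: 87.9
grip_force: 0.0
[-0.369  0.609 -0.098  1.746  0.08   0.79  -1.688]
cap 533.6402206420898 194.88587951660156 30.15633201599121 ((189.234130859375, 180.28346252441406), (197.6740264892578, 243.5234832763672), 74.86385345458984)
```

View pics/w2.png

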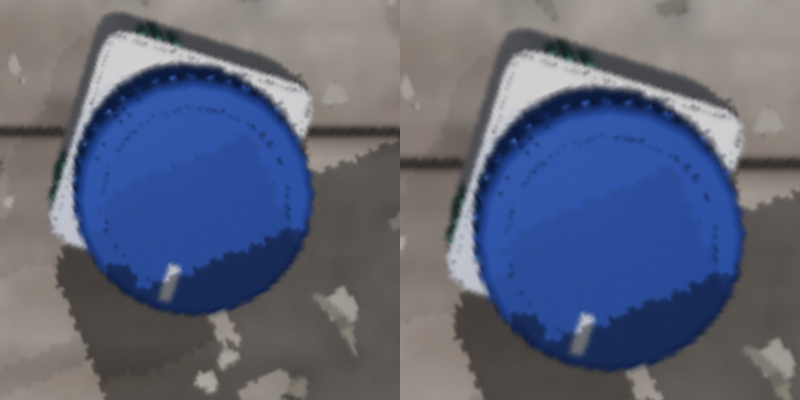

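The wrist view shows the cap's top centred at (194,196) and its mark at (171,282), so the cap centre is about (533.0, 194.5). The jar's edges give a yaw of about -0.285. I descend, then grip.

```bash
python3 -m creep '[[8.8,0.03,-0.2,3,0],[8.8,0.03,-0.2,7,0],[8.8,0.03,-0.2,11,0],[8.8,0.03,-0.2,14,0],[8.8,0.03,-0.2,16,0],[8.8,0.03,-0.2,17,0],[8.8,0.03,-0.2,17.4,0],[8.8,0.03,-0.2,17.4,0],[8.8,0.03,-0.2,17.4,0]]' 20
python3 - <<'E'
from h import *
c=cam("wrist"); s=cam("scene")
cv2.imwrite("pics/w3.png",np.hstack([cv2.resize(c["image"],(400,300)),cv2.resize(s["image"][250:430,180:420],(400,300))])[:,:,::-1])
E
```

```text
t: 4.18
position: [533.3, 196.5, 65.5]
ee_rot: [-0.0, 0.981, 0.195, 0.001]
wrist_force: [-0.2, 0.7, 0.1]
gripper_width: 87.8
grip_force: 0.0
```

View pics/w3.png

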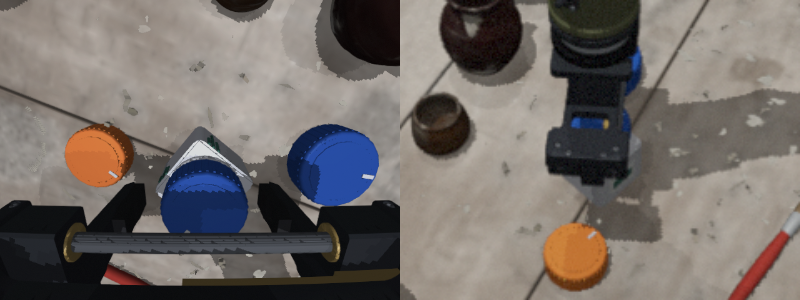

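Straddling well: the cap at (204,200) is centred between the fingers (145 and 258). Close.

```bash
python3 -m creep '[[5,0,0,0,0],[5,0,0,0,0],[5,0,0,0,0],[5,0,0,0,0],[5,0,0,0,0],[5,0,0,0,0],[5,0,0,0,0],[5,0,0,0,0]]' 60; python3 -m creep '[[5,0,0,-1,0],[5,0,0,-2,0],[5,0,0,-4,0],[5,0,0,-7,0],[5,0,0,-10,0],[5,0,0,-11,0],[5,0,0,-11,0],[5,0,0,-11,0]]' 60
python3 -c "
from h import *
o=robot.get_obs();print(o['q'],o['wrist_torque'])"
```

```text
t: 5.28
position: [533.0, 195.7, 64.8]
ee_rot: [0.0, 0.981, 0.194, 0.0]
wrist_force: [1.0, -3.6, 0.8]
gripper_width: 60.0
grip_force: 60.0
t: 6.28
position: [531.7, 196.0, 173.5]
ee_rot: [0.0, 0.981, 0.195, -0.001]
wrist_force: [-0.8, 1.0, -5.6]
gripper_width: 60.2
grip_force: 60.0
[-0.38047655  0.69890053 -0.09119975  1.80959823  0.09799824  0.64011776
 -1.70789259] [ 0.00251488 -0.02064386 -0.06549967]
```

```bash
python3 -m creep '[[5,-0.7,1.7,0,0],[5,-2.1,5.1,0,0.01],[5,-3.85,9.3,0,0.02],[5,-5.7,13.7,0,0.03],[5,-7.55,18.2,0,0.04],[5,-9.4,22.6,0,0.05],[5,-11.1,26.8,0,0.06],[5,-12.5,30.2,0,0.066],[5,-13.5,32.6,0,0.066],[5,-14.25,34.3,0,0.066],[5,-14.25,34.3,0,0.066],[5,-14.25,34.3,0,0.066]]' 60
python3 - <<'E'
from h import *
print(np.round(robot.get_obs()["q"],3))
o=[robot.get_obs()["position"]]
t=cam("top");s=cam("scene");w=cam("wrist")
P=[(531,-176,50)]
def crop(c,p,h): 
    u,v=proj(c,[p])[0].astype(int); u=np.clip(u,h,640-h);v=np.clip(v,h,480-h); return cv2.resize(c["image"][v-h:v+h,u-h:u+h],(400,400))
# predicted jar underside corners vs. view: draw holder's well mouth outline
for c in (s,w):
    a=-0.351; R=np.array([[np.cos(a),-np.sin(a)],[np.sin(a),np.cos(a)]])
    q=[list(R@np.array(k)*33+[531.2,-176.7])+[50] for k in ((1,1),(1,-1),(-1,-1),(-1,1))]
    im=np.ascontiguousarray(c["image"]); cv2.polylines(im,[proj(c,q).astype(int)],True,(0,255,0),1); c["image"]=im
cv2.imwrite("pics/w4.png",np.hstack([crop(s,(531,-176,80),70),crop(w,(560,-166,60),120)])[:,:,::-1])
E
```

```text
t: 7.78
position: [531.9, -173.5, 174.5]
ee_rot: [-0.001, 0.987, 0.163, -0.0]
wrist_force: [-0.3, 0.1, -6.9]
gripper_width: 60.0
grip_force: 60.0
[ 0.328  0.691 -0.158  1.83   0.168  0.634 -1.173]
```

View pics/w4.png

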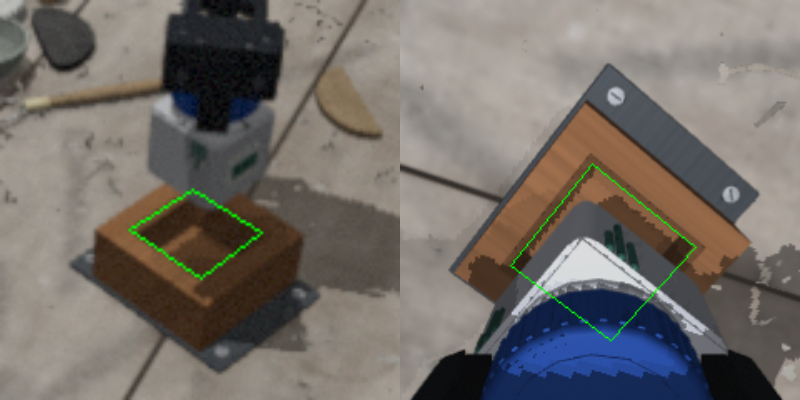

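The overlay matches the well in both views, and the jar's edges run parallel to it. The position reading is 3 mm off my reckoning, so I average some readings to settle it.

```bash
python3 - <<'E'
from h import *
P=[];Q=[]
for i in range(12):
    o=robot.get_obs();P.append(o["position"]);Q.append(o["ee_rot"]);c=imaging.read_camera("wrist")
P=np.array(P);print(P.mean(0),P.std(0));q=np.mean(Q,0);q/=np.linalg.norm(q);print(q,2*np.arctan2(q[2],q[1]))
c=cam("wrist");T=np.eye(4);T[:3,:3]=Ro.from_quat([q[1],q[2],q[3],q[0]]).as_matrix();T[:3,3]=P.mean(0)
W=np.linalg.inv(T@np.array(c["tool_from_camera"]));c["R"],c["t"]=W[:3,:3],W[:3,3]
b=plane(c,50,535,-175,75,5.3)[:,:,::-1]
cv2.imwrite("pics/w5.png",b[:600,:795])
E
```

```text
[ 532.10217171 -174.59363504  174.75475688] [0.07763039 0.57553288 0.01705762]
[-5.86677827e-05  9.86688938e-01  1.62618986e-01  3.42113689e-05] 0.32668878756119374
```

View pics/w5.png

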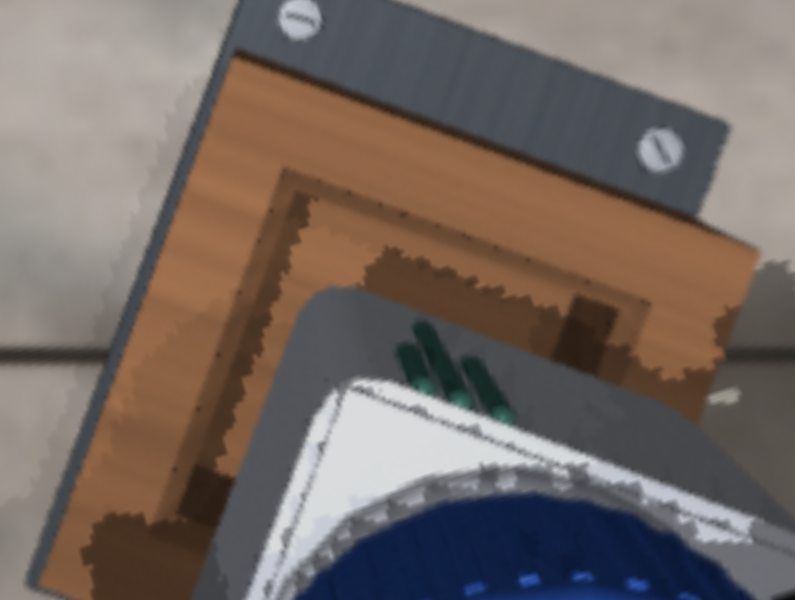

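```bash
python3 - <<'E'
from h import *
o=robot.get_obs();print(o["position"],o["joint_vel"].round(4) if hasattr(o["joint_vel"],"round") else o["joint_vel"],o["t"])
E
```

```text
[ 532.0003623  -175.17316623  174.72090901] [-0.0034 -0.0012  0.     -0.0016  0.0021 -0.0001  0.0008] 8.575
```

```bash
python3 -m creep '[[5,-0.05,0,1,0],[5,-0.05,0,2.5,0],[5,-0.05,0,4,0],[5,-0.05,0,5,0],[5,-0.05,0,5.6,0],[5,-0.05,0,6.1,0],[5,-0.05,0,6.6,0],[5,-0.05,0,7.1,0],[5,-0.05,0,7.1,0]]' 60
```

```text
t: 9.7
position: [531.4, -175.2, 103.4]
ee_rot: [-0.0, 0.987, 0.162, -0.0]
wrist_force: [-0.9, -0.3, -5.9]
gripper_width: 60.0
grip_force: 60.0
```

The jar is 12 mm inside the well with no contact force. Continue down.

```bash
python3 -m creep '[[5,0,0,0.5,0],[5,0,0,1.0,0],[5,0,0,1.5,0],[5,0,0,1.9,0],[5,0,0,2.2,0],[5,0,0,2.3,0],[5,0,0,2.4,0],[5,0,0,2.4,0],[5,0,0,2.4,0]]' 60
```

```text
t: 10.82
position: [531.6, -175.3, 79.8]
ee_rot: [0.0, 0.987, 0.162, 0.0]
wrist_force: [-0.5, 0.8, -5.6]
gripper_width: 59.9
grip_force: 60.0
```

```bash
python3 -m creep '[[5,0,0,0.05,0],[5,0,0,0.1,0],[5,0,0,0.13,0],[5,0,0,0.13,0],[5,0,0,0.13,0]]' 60
```

```text
t: 11.45
position: [531.6, -175.3, 78.7]
ee_rot: [0.0, 0.987, 0.162, 0.0]
wrist_force: [-1.4, 0.5, -0.1]
gripper_width: 60.1
grip_force: 60.0
```

The jar now stands on the well floor: the weight is off the wrist and TCP z = 78.7. Unscrew, first half.

```bash
python3 -m creep '[[5,0,0,0,-0.1],[5,0,0,-0.01,-0.2],[5,0,0,-0.02,-0.3],[5,0,0,-0.03,-0.4],[5,0,0,-0.05,-0.5],[5,0,0,-0.06,-0.6],[5,0,0,-0.07,-0.7],[5,0,0,-0.08,-0.8],[5,0,0,-0.1,-0.9],[5,0,0,-0.11,-1.0],[5,0,0,-0.12,-1.1],[5,0,0,-0.13,-1.2]]' 60; python3 -c "
from h import *
o=robot.get_obs();print(o['q'],o['wrist_torque'])"
```

```text
t: 12.95
position: [531.8, -175.4, 79.9]
ee_rot: [0.0, 0.723, 0.691, 0.0]
wrist_force: [-0.4, 1.1, -1.1]
gripper_width: 60.0
grip_force: 60.0
[ 0.47713644  0.86800126 -0.41284439  1.8760143   0.64575148  0.53315911
 -0.41825373] [ 0.25281932  0.12095717 -0.40251421]
```

```bash
python3 -m creep '[[5,0,0,-0.01,-0.1],[5,0,0,-0.02,-0.2],[5,0,0,-0.04,-0.3],[5,0,0,-0.05,-0.4],[5,0,0,-0.06,-0.5],[5,0,0,-0.08,-0.6],[5,0,0,-0.09,-0.7],[5,0,0,-0.1,-0.8],[5,0,0,-0.12,-0.9],[5,0,0,-0.13,-1.02],[5,0,0,-0.14,-1.13],[5,0,0,-0.14,-1.23]]' 60; python3 - <<'E'
from h import *
o=robot.get_obs();print(o['q'],o['wrist_torque'])
s=cam("scene");w=cam("wrist")
u,v=proj(s,[(531,-176,80)])[0].astype(int)
cv2.imwrite("pics/w6.png",np.hstack([cv2.resize(s["image"][v-60:v+60,u-60:u+60],(400,400)),cv2.resize(w["image"],(400,300))[0:300].repeat(1,0) if 0 else cv2.resize(w["image"][120:480,140:500],(400,400))])[:,:,::-1])
E
```

```text
t: 14.45
position: [531.5, -176.1, 81.2]
ee_rot: [0.0, 0.192, 0.981, -0.0]
wrist_force: [-1.0, 0.3, -1.5]
gripper_width: 60.0
grip_force: 60.0
[ 0.64645033  0.93799502 -0.72518791  1.86621134  0.94145989  0.72395095
  0.54927691] [ 0.05309674  0.09939644 -0.45053852]
```

View pics/w6.png

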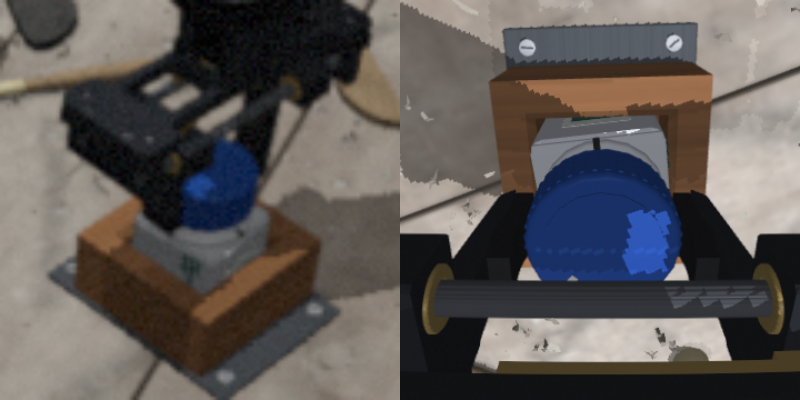

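```bash
python3 - <<'E'
from h import *
c=cam("wrist");b=plane(c,107,531.5,-176,50,6)[:,:,::-1]
m=cv2.imwrite("pics/w7.png",b[:600])
for z,r in ((107,0),(107,30)):
  print(proj(c,[(531.5+r*np.cos(a),-176+r*np.sin(a),z) for a in np.arange(0,6.3,np.pi/2)]).round())
px=np.array([[572,278],[597,145]]);px=(px-[400,0])*0.9+[140,120]
for p,z in zip(px,(107,74)): 
  d=unproj(c,[p],z)[0]-[531.5,-176,z];print(d,np.hypot(*d[:2]),"yaw of x axis",np.arctan2(-d[1],-d[0]))
E
```

```text
[[323. 341.]
 [323. 341.]
 [323. 341.]
 [323. 341.]
 [323. 341.]]
[[349. 394.]
 [391. 317.]
 [294. 281.]
 [259. 363.]
 [349. 394.]]
[ 9.22412968e+00 -1.70087390e+01  1.42108547e-14] 19.348947570172136 yaw of x axis 2.0677218123646295
[-27.07191731   8.04634835   0.        ] 28.242387089493505 yaw of x axis -0.2889055114980052
```

The jar's mark gives yaw -0.29 and the cap's 2.07, so the cap has turned 2.36 rad on the jar, as intended. Lift gently first.

```bash
python3 -m creep '[[5,0,0,-0.1,0],[5,0,0,-0.25,0],[5,0,0,-0.4,0],[5,0,0,-0.6,0],[5,0,0,-0.6,0]]' 60
```

```text
t: 15.22
position: [532.1, -174.9, 87.5]
ee_rot: [0.001, 0.191, 0.982, 0.0]
wrist_force: [-0.3, 0.3, -0.2]
gripper_width: 60.0
grip_force: 60.0
```

It came free: only the cap's weight shows at the wrist. Raise the rest of the way.

```bash
python3 -m creep '[[5,0,0,-0.5,0],[5,0,0,-1.2,0],[5,0,0,-2,0],[5,0,0,-2.8,0],[5,0,0,-3.4,0],[5,0,0,-3.7,0],[5,0,0,-3.7,0],[5,0,0,-3.7,0],[5,0,0,-3.7,0],[5,0,0,-3.7,0]]' 60; python3 - <<'E'
from h import *
print(robot.get_obs()["position"])
s=cam("scene");w=cam("wrist")
u,v=proj(s,[(531,-176,80)])[0].astype(int)
cv2.imwrite("pics/w8.png",np.hstack([cv2.resize(s["image"][v-60:v+60,u-60:u+60],(400,400)),cv2.resize(w["image"][120:480,140:500],(400,400))])[:,:,::-1])
E
```

```text
t: 16.48
position: [531.4, -175.3, 124.0]
ee_rot: [-0.0, 0.192, 0.981, -0.0]
wrist_force: [-0.1, 0.3, -0.8]
gripper_width: 59.7
grip_force: 60.0
[ 531.43129263 -175.27085167  123.96640315]
```

View pics/w8.png

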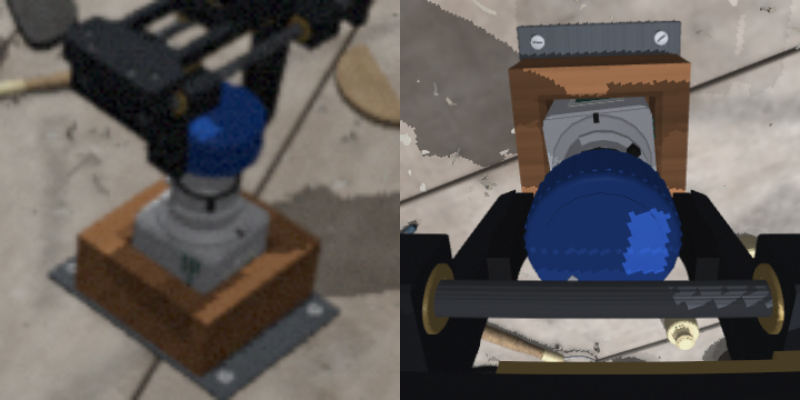

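The last view shows the cap level at (225,130) above the jar's open neck at (205,200). The jar sits down in the holder with its seal visible, and the gap is about 25 mm.

```bash
python3 -c "
from plant import robot
print(robot.job_done())"
```

```text
the job is handed in; nothing more can be done
None
```

The job is handed in: the jar stands fully down in the holder, the cap was turned about 2.36 rad and came free, and the arm holds it level about 25 mm above the open mouth (about 16.5 s of the 58 s allowed; no result was reported back).

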